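# Flip the square drain insert with the turner

## Robot

A 7-joint arm with a two-finger parallel gripper is mounted at the origin on the work surface. World frame = base frame: x ahead of the robot, y to its left, z up, the work surface at z = 0. Lengths are in m, angles in rad, forces in N, time in s.
With the tool pointing down it reaches from about 0.4 to 0.85 m from the base axis. Payload 4.5 kg.
Tool frame: the origin (TCP) lies at the very end of the fingers, on their centre line; the grasp point (between the pads) lies 19 mm behind it; z points along the fingers, y is the direction in which the jaws open and shut (so a half turn about z gives the same grasp; the last joint's range is limited). The gripper opens to 88 mm and grips with 3 to 60 N. Pads are 18 mm wide; open, the fingers measure 123 mm over their backs; the gripper's body (75 mm by 187 mm) begins 45 mm behind the grasp point.
Start: joints at [1.288, 0.689, -0.195, 1.565, 0.157, 0.902, -0.215], TCP at [0.195, -0.594, 0.239] pointing down, gripper open.
Joint ranges: [-3.01, 3.01], [-0.46, 2.08], [-1.47, 1.51], [0.13, 2.56], [-1, 4.14], [0.04, 2.09], [-2.66, 2.66]. Speed limits (rad/s): [2.57, 2.57, 3.14, 3.14, 3.14, 3.14, 3.14].

## Interface

Orientations are given as a unit quaternion [x, y, z, w].
In Python, from plant import telemetry, imaging, r gives the robot as it stands.
- The arm moves only by the shell command python3 -m creep 'ROWS' [FORCE]. ROWS is JSON, a list of rows, each a list of 5 numbers: the closure in counts, from 0 (fully open) to 255 (shut), then the shift along the tool's x, y, z in m, then the turn about the tool's z in degrees. In form: [[fingers, x, y, z, yaw], ...]. A call has 1 to 10 rows; each row is the pose to reach, as a shift and turn from the pose commanded when the call began, along the tool's axes at that moment; what a row does not reach only later rows make up. A row lasts 1/8 s, in which the tool goes at most 62.5 mm and 10.7 degrees, less where a joint would pass 70% of its speed; a pose out of reach is approached as far as the arm can. A call with a gripper value outside its range is refused whole. The fingers move at their own pace and stop on an object; FORCE is the grip in N (left out, the last holds). Time passes only in rows, so rows that repeat a pose let the fingers close. It gives the time, the measured TCP pose, the force and the opening at its end, in the units of the state.
- telemetry.get_state(): the state, without advancing time (a new reading comes with each control period).
- imaging.snapshot(name): name is "side" or "top"; returns a dict with "image" (400x640x3 uint8, blue, green, red), "camera_matrix" (3x3 intrinsics, pixels), "distortion" ([k1, k2, p1, p2, k3] as OpenCV has them; the pictures are not rectified), "R" (3x3) and "t" (3): a world point X has camera coordinates R X + t. Camera axes: x right, y down, z forward; pixel columns grow to the right and rows downward; lengths in m; the calibration is good to about 2 mm. A picture is of the moment at which its call begins. There is no depth.
- r.finish_job(): hands the job in, once; it reports no verdict.
Trained networks look in a picture, given as the dict that the camera call returned (one of the last four; its "shot" number tells which), for a name from the list of things; names that differ only in an ending like _2 or _b are one class to them, and where a whole thing is asked for, a point or a joint stands for the part that bears it (a point fixed in the world has none). Each returns a list of dicts, best first, with "score" (0 to 1); they miss things now and then, are a little off and sometimes report something else, mostly with a low value. They report only what shows in the picture. A call takes as long as a camera call.
- imaging.boxes_of(picture, target): "rect" ([left, top, right, bottom] in pixels, round what is visible of it).
- imaging.trace(picture, target): "pixels" (400x640 bool, what is visible of it) and "rect" ([left, top, right, bottom] in pixels, round what is visible of it).
- imaging.place_of(picture, target): "location" ([row, column] in pixels: a listed point, or the origin of a listed thing).
The state is a dict: "clock": time; "q": joint angles; "qd": joint speeds; "joint_torque": joint torques, N m; "tool_pos": TCP position; "eef_rot": TCP orientation; "contact_force": force on the tool from outside, world axes, zero at the start; "moment": the same for the moment, N m; "opening": opening from 0.0 (shut) to 1.0 (fully open).
Only numpy, scipy, OpenCV 4.12 (cv2) and the standard library are available. Lean on these libraries where they do the work, as an engineer would, in place of code of your own. Each camera call takes 0.05 s, during which the arm holds its last target.

## Task

The two perforated drain inserts on the rubber mat are fresh from the dishwasher and too hot to handle. Pick up the turner, slide its blade under the square insert and flip that one over so it lies flat on the mat with its feet pointing up to drip dry, keeping it low over the mat, not touching it with the robot itself and leaving the round insert alone. Then lay the turner down flat, blade-side down as it lay before, clear of both inserts.

Things in the scene. Friction and masses are not known exactly. Their poses are not given: they have to be found in the camera images.
- turner: Kitchen turner, 250 mm long, 120 g: black handle, bent neck, flat dark steel blade. Origin level with its underside, below the middle of the handle; x points to the blade, z up. Handle: x -55 to 55, 16 mm wide, z 15 to 33 mm, flat sides: grip it at x 0, z 24. A heel under its rear end (x -55 to -43) reaches z 0. Blade: x 100 to 185 (tip), 50 mm wide, z 0 to 2.5 mm.
- square_insert: To flip: white SQUARE perforated plate, 120 x 120 x 6 mm, on four 16 mm high, 14 mm thick feet, centred 48 mm from the middle in x and y: under the plate a gap 16 mm high, 82 mm wide. Origin: middle, level with the feet ends; x, y along its edges, z from feet to plate (up at the start). Lifted near one edge by a blade swinging about the opposite edge, it tips over there, landing about 120 mm on; shoved, it slides.
- round_insert: Insert to leave alone: same white plastic, but a ROUND plate of 120 mm diameter, 6 mm thick, on four 16 mm feet. Origin: middle, level with the feet ends, z up.
- mat: Fixed black rubber mat, 320 (x) by 420 (y) by 4 mm. Origin: centre of its underside, on the table. The inserts stand on it about 160 mm apart along its x (either may be the nearer one), both near the middle of its y, their edges nearly parallel to the mat's, with free mat on both y sides of each.

How it is judged:
On the way, in this order (a step that is already met when the one before it is completed fails the run):
1. the turner is picked up off the table (height (world z) of turner above 0.015 m), for 0.1 s.
2. the turner tips the square insert up (contact force between turner and square_insert above 0.05 N and angle between square_insert's own z axis and vertical above 0.25 rad), for 0.03 s.
At the end, for the whole second after the job is handed in: The square insert lies feet up, level within 10 degrees, with its centre over the mat and at rest; the turner lies flat (within 14 degrees, its origin lower than 25 mm), at rest and touching neither insert; the round insert stands within 25 mm of its start (angle between square_insert's own z axis and vertical above 2.96659 rad and height (world z) of square_insert below 0.04 m and x of square_insert in the frame of mat between -0.16 and 0.16 m and y of square_insert in the frame of mat between -0.21 and 0.21 m and linear speed of each of square_insert, turner below 0.02 m/s and height (world z) of turner below 0.025 m and angle between turner's own z axis and vertical below 0.25 rad and contact force between turner and square_insert below 0.05 N and contact force between turner and round_insert below 0.05 N and distance of round_insert from where it was at the start of the episode below 0.025 m and angle between round_insert's own z axis and vertical below 0.175 rad).
It fails at once if the robot itself pushes on the square insert (contact force between any of the fingers, the arm and square_insert above 0.5 N).
It fails at once if the square insert is thrown or carried more than about 170 mm high (height (world z) of square_insert above 0.17 m).
It fails at once if the round insert is shoved or tipped (distance of round_insert from where it was at the start of the episode above 0.04 m or angle between round_insert's own z axis and vertical above 0.5 rad).
It also fails if it takes over 54 s, if anything falls off the work surface, if the arm or the gripper's body presses on something with over 40 N, if the wrist force passes 120 N, or if a joint passes its speed limit or range.

## Working session

There is one attempt and no reset: what is moved stays moved. The work goes in short steps, Python scripts to look and compute and a shell command to move; the robot and the scene stay as the last step left them, time stands still between calls to the robot, and variables do not carry over. Pictures are saved under pics/ and viewed, and the job is handed in when it is done.

```bash
ls; mkdir -p pics; python3 - <<'E'
from plant import telemetry, imaging, r
import cv2,pickle
s=telemetry.get_state(); print(s)
for n in("side","top"):
    p=imaging.snapshot(n); cv2.imwrite(f"pics/{n}0.png",p["image"]); pickle.dump(p,open(f"{n}0.pkl","wb"))
    print(n,{k:v for k,v in p.items() if k!="image"})
    for o in("turner","square_insert","round_insert","mat"):
        print(o,imaging.boxes_of(p,o)[:2],imaging.place_of(p,o)[:2])
E
```

```text
pics
{'clock': 0.0, 'q': array([ 1.2878159 ,  0.68994942, -0.19450922,  1.56635111,  0.15727761,
        0.90250385, -0.2151183 ]), 'qd': array([-4.84349888e-04,  2.04072701e-04,  5.47926389e-04, -8.03976914e-04,
        5.19556912e-05, -8.30323205e-05,  7.10615567e-04]), 'joint_torque': array([-1.51689733e-04, -5.27563977e+01, -1.26701329e+00, -1.53429472e+01,
       -5.26516268e-02,  6.64979030e-03,  1.90863357e-04]), 'tool_pos': array([ 0.19444904, -0.59331111,  0.2379296 ]), 'eef_rot': array([ 9.87478166e-01,  1.57753104e-01, -2.04128760e-04, -8.88293789e-04]), 'contact_force': array([-0.34859355,  0.12620279,  0.44270908]), 'moment': array([ 0.03408385, -0.05725203, -0.00014072]), 'opening': 0.9991345894471638}
side {'camera_matrix': array([[452.16956574,   0.        , 316.10754345],
       [  0.        , 452.16956574, 203.19651324],
       [  0.        ,   0.        ,   1.        ]]), 'distortion': array([-0.03071083,  0.        ,  0.        ,  0.        ,  0.        ]), 'R': array([[-0.93626813, -0.35096736,  0.01496342],
       [-0.23657555,  0.59847424, -0.76541531],
       
[... 774 characters left out ...]
  0.        ,  0.        ,  0.        ]), 'R': array([[ 0.02687066, -0.99938822,  0.02238653],
       [-0.98661111, -0.03011756, -0.1602855 ],
       [ 0.16086167, -0.01777982, -0.9868168 ]]), 't': array([-0.14240819,  0.58068767,  0.97628499]), 'shot': 2}
turner [{'rect': [404.4, 147.7, 436.3, 261.0], 'score': 0.7}] [{'location': [234.6, 427.8], 'score': 0.68}]
square_insert [{'rect': [203.8, 219.6, 272.0, 282.4], 'score': 0.91}] [{'location': [251.7, 237.6], 'score': 0.72}]
round_insert [{'rect': [200.5, 134.5, 262.1, 192.8], 'score': 0.93}] [{'location': [168.3, 234.5], 'score': 0.91}]
mat [{'rect': [120.1, 119.0, 349.8, 301.9], 'score': 0.87}] [{'location': [207.9, 237.0], 'score': 0.6}]
```

View pics/side0.png

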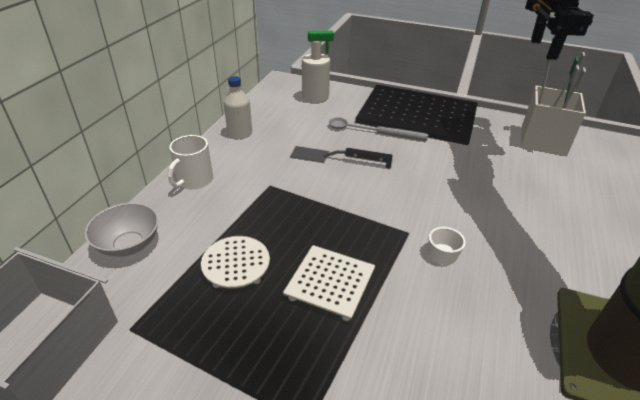

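View pics/top0.png

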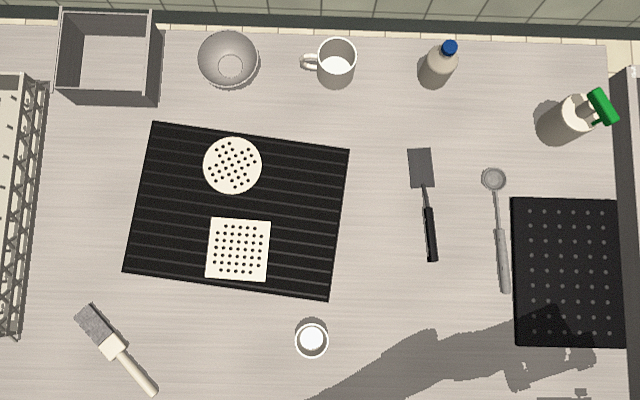

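Top view: square is the nearer insert (centre ~238,250), round at (232,165). The turner lies to the right with its blade at (420,168) and handle at (430,235). I'll turn these into positions.

```bash
cat > h.py <<'E'
import numpy as np,cv2
def ray(p,u,v):
    n=cv2.undistortPoints(np.array([[[u,v]]],float),p["camera_matrix"],p["distortion"])[0,0]
    d=p["R"].T@np.array([n[0],n[1],1]); c=-p["R"].T@p["t"]; return c,d
def at(p,u,v,z):
    c,d=ray(p,u,v); return c+d*(z-c[2])/d[2]
def proj(p,X):
    rv,_=cv2.Rodrigues(p["R"]); return cv2.projectPoints(np.atleast_2d(np.asarray(X,float)),rv,p["t"],p["camera_matrix"],p["distortion"])[0][:,0]
E
python3 - <<'E'
from h import *
import pickle
p=pickle.load(open("top0.pkl","rb")); q=pickle.load(open("side0.pkl","rb"))
im=p["image"].astype(int); g=im.max(2)
def comp(mask,roi):
    m=np.zeros_like(mask,np.uint8); l,t,r,b=roi; m[t:b,l:r]=mask[t:b,l:r]
    n,L,S,C=cv2.connectedComponentsWithStats(m); i=1+np.argmax(S[1:,4]); return L==i
def quad(m,z):
    c=cv2.findContours(m.astype(np.uint8),0,2)[0]; c=max(c,key=cv2.contourArea)
    h=cv2.convexHull(c)[:,0].astype(float)
    w=np.array([at(p,u,v,z)[:2] for u,v in h],np.float32); return cv2.minAreaRect(w*1000),w
print("square",quad(comp(g>170,(195,205,285,295)),.026)[0])
rw=quad(comp(g>170,(190,125,275,200)),.026)[1]; print("round",cv2.minEnclosingCircle(rw*1000))
print("mat",quad(comp(g<90,(100,100,370,320)),.004)[0])
hd=comp(g<60,(400,190,445,270)); print("handle",quad(hd,.028)[0])
bl=comp(g<130,(400,140,440,192)); print("blade",quad(bl,.0025)[0])
print("whole", at(p,427.8,234.6,0))
cv2.imwrite("pics/c.png",cv2.resize(p["image"][130:300,190:450],None,fx=3,fy=3,interpolation=2))
a,b=q["image"],p["image"]
for (n,P) in(("side",q),("top",p)):
  print(n)
E
```

```text
square ((475.2078552246094, 36.834571838378906), (119.3322982788086, 120.2372055053711), 87.02667236328125)
round ((644.650634765625, 57.518497467041016), 60.06732940673828)
mat ((558.1742553710938, 44.14973449707031), (419.0157775878906, 318.4967041015625), 83.33229064941406)
handle ((516.8004760742188, -346.46026611328125), (110.72440338134766, 20.286455154418945), 3.800849676132202)
blade ((652.5660400390625, -332.98907470703125), (92.6966323852539, 50.85834503173828), 5.262785911560059)
whole [ 0.51649302 -0.34796916  0.        ]
side
top
```

View pics/c.png

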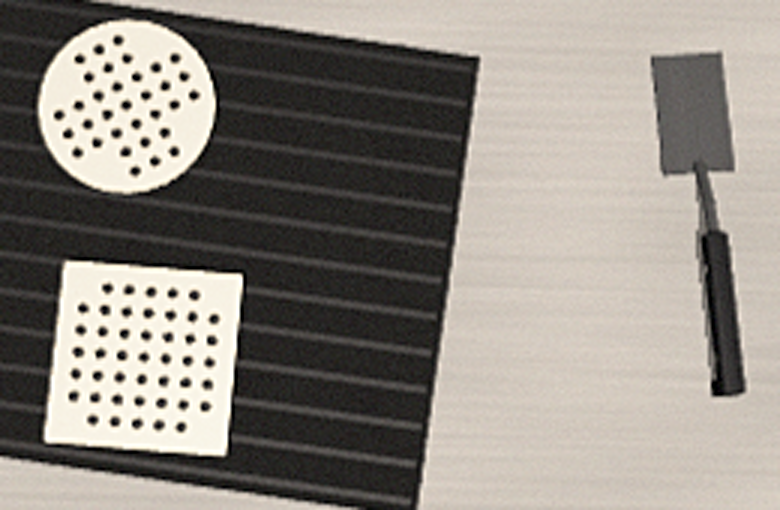

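```bash
cat >> h.py <<'E'
from scipy.spatial.transform import Rotation as Ro
def togo(xyz,yaw):
    from plant import telemetry
    s=telemetry.get_state(); R=Ro.from_quat(s["eef_rot"]).as_matrix()
    cy=np.degrees(np.arctan2(R[1,0],R[0,0]))
    print("clock",s["clock"],"tcp",s["tool_pos"].round(4),"yaw",cy.round(2),"open",round(s["opening"],3),"F",s["contact_force"].round(2))
    print("shift",(R.T@(np.array(xyz)-s["tool_pos"])).round(4),"turn",round(-(yaw-cy),2))
E
python3 -c "
from h import *
togo([.517,-.348,.12],5.6);togo([.517,-.348,.006],5.6)"
```

```text
clock 0.9 tcp [ 0.1947 -0.5939  0.2388] yaw 18.15 open 1.0 F [ 0.47 -0.14  0.38]
shift [ 0.3829 -0.1333  0.1188] turn 12.55
clock 0.9 tcp [ 0.1947 -0.5939  0.2388] yaw 18.15 open 1.0 F [ 0.47 -0.14  0.38]
shift [ 0.3829 -0.1333  0.2328] turn 12.55
```

```bash
python3 -m creep '[[0,0.055,-0.019,0.017,2],[0,0.11,-0.038,0.034,4],[0,0.165,-0.057,0.051,6],[0,0.22,-0.076,0.068,8],[0,0.274,-0.095,0.085,10],[0,0.329,-0.114,0.102,12],[0,0.383,-0.133,0.119,12.5],[0,0.383,-0.133,0.119,12.5],[0,0.383,-0.133,0.119,12.5]]' 60; python3 - <<'E'
from h import *
from plant import imaging
togo([.517,-.348,.006],5.6)
p=imaging.snapshot("side");cv2.imwrite("pics/s1.png",cv2.resize(p["image"][80:220,240:480],None,fx=3,fy=3))
E
```

```text
clock: 2.02
tool_pos: [0.5167, -0.3488, 0.1197]
eef_rot: [0.999, 0.049, -0.0, 0.0]
contact_force: [-0.6, -0.3, 0.2]
opening: 1.004
clock 2.025 tcp [ 0.5167 -0.3488  0.1197] yaw 5.66 open 1.004 F [-0.56 -0.35  0.19]
shift [ 0.0004 -0.0008  0.1137] turn 0.06
```

View pics/s1.png

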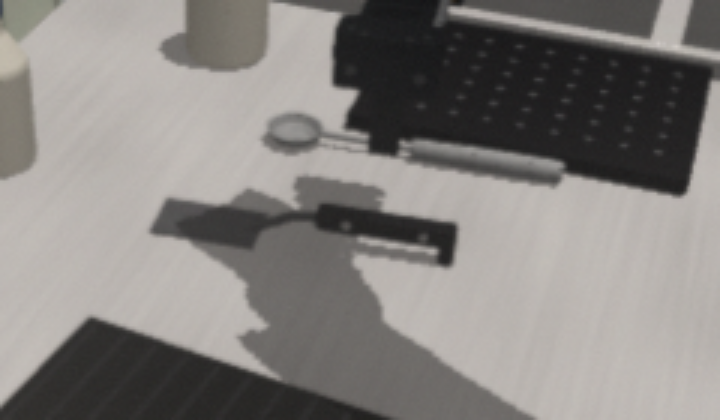

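The gripper hovers over the handle (crop 385,230) with the finger above it and clear. I'll descend and grip.

```bash
python3 -m creep '[[0,0,0,0.04,0],[0,0,0,0.08,0],[0,0,0,0.105,0],[0,0,0,0.113,0],[0,0,0,0.113,0],[255,0,0,0.113,0],[255,0,0,0.113,0],[255,0,0,0.113,0],[255,0,0,0.113,0],[255,0,0,0.113,0]]' 60; python3 -m creep '[[255,0,0,0,0],[255,0,0,0,0],[255,0,0,0,0],[255,0,0,-0.02,0],[255,0,0,-0.06,0],[255,0,0,-0.1,0],[255,0,0,-0.1,0]]' 60
python3 - <<'E'
from h import *
from plant import imaging
for n in ("side","top"):
  p=imaging.snapshot(n)
  im=p["image"][80:220,240:480] if n=="side" else p["image"][100:280,350:550]
  cv2.imwrite(f"pics/{n}2.png",cv2.resize(im,None,fx=3,fy=3))
# target: tip at insert frame
a=np.radians(87.0); d=np.array([np.cos(a),np.sin(a)]); c=np.array([.4752,.0368])
for ds in (-.09,-.042): 
  o=c+d*(ds-.185); print(ds,o)
o=c+d*(-.09-.185); togo([o[0],o[1],.09],87.0)
E
```

```text
clock: 3.32
tool_pos: [0.5173, -0.3482, 0.0068]
eef_rot: [0.999, 0.049, 0.0, 0.0]
contact_force: [-0.6, 0.4, 0.3]
opening: 0.456
clock: 4.2
tool_pos: [0.5195, -0.3497, 0.1111]
eef_rot: [0.999, 0.049, 0.003, 0.002]
contact_force: [0.4, 0.2, -1.7]
opening: 0.171
-0.09 [ 0.46080761 -0.23782312]
-0.042 [ 0.46331974 -0.1898889 ]
clock 4.3 tcp [ 0.5171 -0.3482  0.1075] yaw 5.65 open 0.171 F [-0.13 -0.45 -1.71]
shift [-0.0452 -0.1154  0.0174] turn -81.35
```

View pics/side2.png

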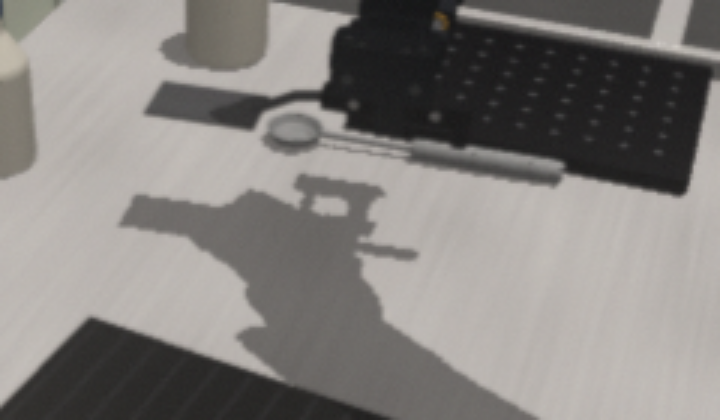

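View pics/top2.png

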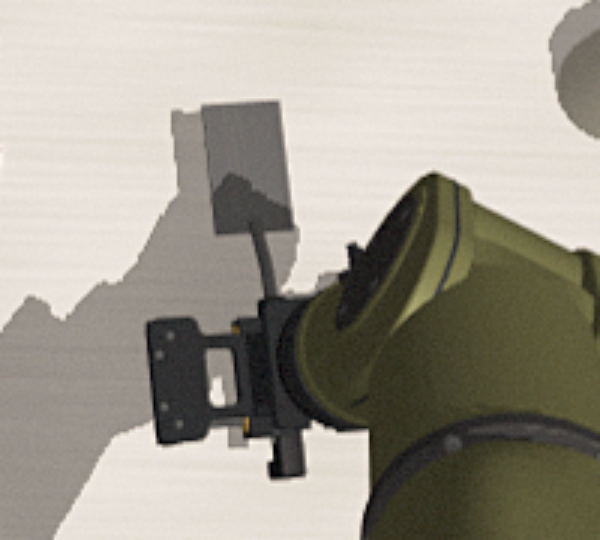

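```bash
python3 - <<'E'
from h import *
import pickle
T=pickle.load(open("top0.pkl","rb"));S=pickle.load(open("side0.pkl","rb"))
def tri(pt,ps):
    (c1,d1),(c2,d2)=ray(T,*pt),ray(S,*ps)
    d1/=np.linalg.norm(d1);d2/=np.linalg.norm(d2)
    k=np.linalg.lstsq(np.c_[d1,-d2],c2-c1,rcond=None)[0]
    a,b=c1+k[0]*d1,c2+k[1]*d2; return (a+b)/2,np.linalg.norm(a-b)
for n,a,b in(("tip+y",(417.7,135),(288.3,117.7)),("tip-y",(443,133.7),(293.7,108)),("rear+y",(422.3,178.3),(325,123)),("rear-y",(448.7,176.7),(329.3,112.3))):
    print(n,*tri(a,b))
E
```

```text
tip+y [ 0.69678159 -0.30554084  0.1066926 ] 0.00022482495951313137
tip-y [ 0.70267355 -0.35421358  0.10531855] 0.0028212384579118523
rear+y [ 0.61243932 -0.31399788  0.10690057] 0.0003649162362301278
rear-y [ 0.61841702 -0.36385541  0.10665618] 0.0022287692709403828
```

Turner held level (blade corners all at z≈0.106, tip 0.183 m ahead of the TCP). Swinging round to face the square's −y side.

```bash
python3 -m creep '[[255,-0.005,-0.013,0,-9],[255,-0.01,-0.026,0,-18],[255,-0.015,-0.039,0,-27],[255,-0.02,-0.052,0,-36],[255,-0.025,-0.065,0,-45],[255,-0.03,-0.078,0,-54],[255,-0.035,-0.09,0,-63],[255,-0.04,-0.103,0,-72],[255,-0.045,-0.115,0,-81.3],[255,-0.045,-0.115,0,-81.3]]' 60
python3 - <<'E'
from h import *
from plant import imaging
import pickle
for n in ("side","top"):
  p=imaging.snapshot(n); pickle.dump(p,open(n+"3.pkl","wb"))
  im=p["image"][150:350,180:450] if n=="side" else p["image"][100:330,150:420]
  cv2.imwrite(f"pics/{n}3.png",cv2.resize(im,None,fx=2.5,fy=2.5))
togo([.4608,-.2378,.013],87)
E
```

```text
clock: 5.55
tool_pos: [0.4599, -0.2371, 0.1058]
eef_rot: [0.726, 0.688, -0.0, -0.002]
contact_force: [-0.4, 0.0, -1.2]
opening: 0.173
clock 5.65 tcp [ 0.461  -0.2385  0.1062] yaw 86.77 open 0.176 F [ 1.33  0.37 -1.63]
shift [ 0.0007 -0.0001  0.0932] turn -0.23
```

View pics/side3.png

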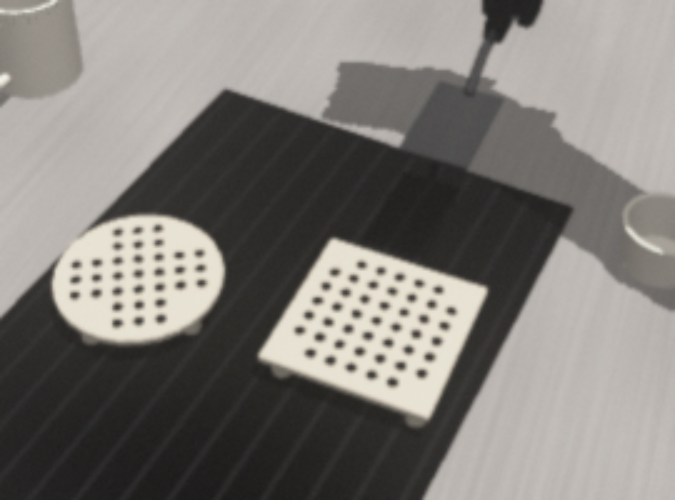

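View pics/top3.png

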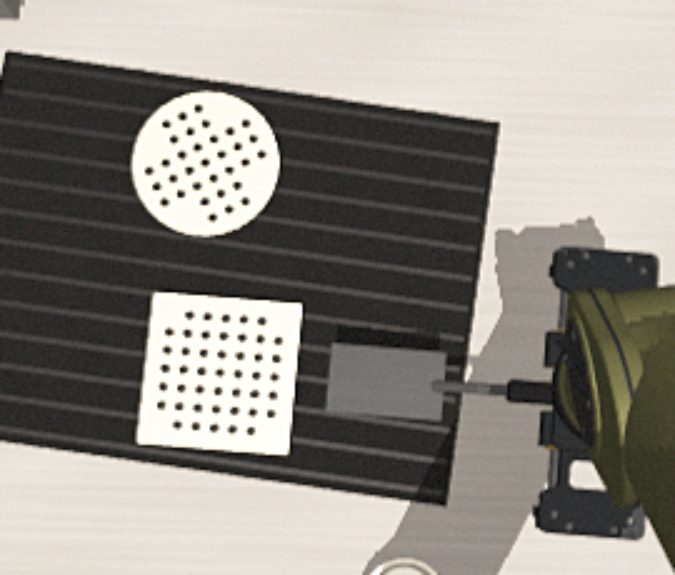

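```bash
python3 -m creep '[[255,0,0,0.03,0],[255,0,0,0.06,0],[255,0,0,0.08,0],[255,0,0,0.09,0],[255,0,0,0.09,0]]' 60
python3 - <<'E'
from h import *
from plant import imaging
import pickle
for n in ("side","top"):
  p=imaging.snapshot(n); pickle.dump(p,open(n+"4.pkl","wb"))
  im=p["image"][180:330,250:450] if n=="side" else p["image"][180:330,190:390]
  cv2.imwrite(f"pics/{n}4.png",cv2.resize(im,None,fx=3.5,fy=3.5))
togo([.4633,-.1899,.0165],87)
E
```

```text
clock: 6.28
tool_pos: [0.4611, -0.2384, 0.0163]
eef_rot: [0.726, 0.688, -0.0, -0.0]
contact_force: [-0.3, -0.5, -0.8]
opening: 0.172
clock 6.375 tcp [ 0.4616 -0.2385  0.0172] yaw 86.91 open 0.171 F [-0.48  0.19 -1.06]
shift [ 0.0487 -0.0009  0.0007] turn -0.09
```

View pics/side4.png

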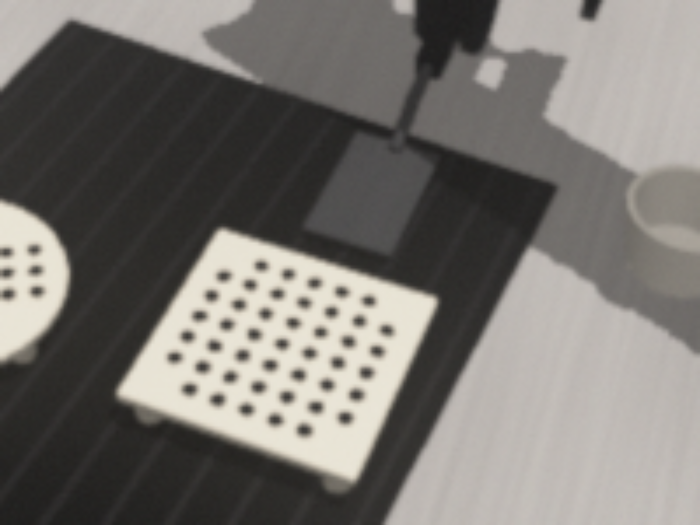

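View pics/top4.png

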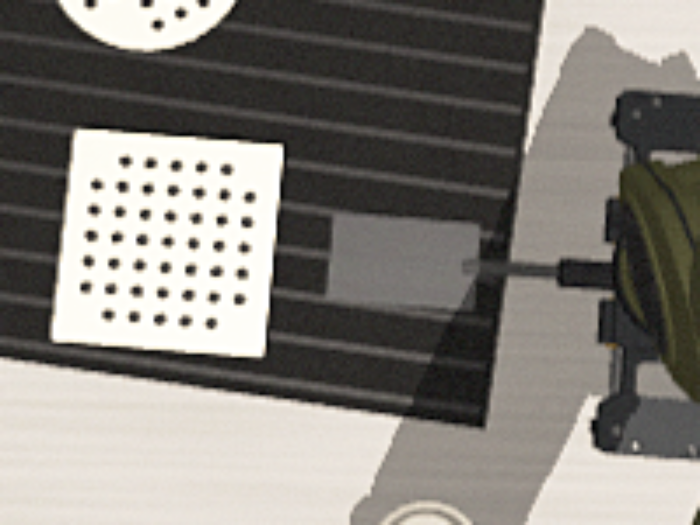

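The blade sits low over the mat, in line with the square (top crop: tip at 330,258, insert edge midpoint at 275,250). Now I'll slide under and begin lifting; computing the arc.

```bash
python3 -m creep '[[255,0.012,0,0,0],[255,0.024,0,0,0],[255,0.036,0,0,0],[255,0.048,0,0,0],[255,0.048,0,0,0]]' 60
python3 - <<'E'
from h import *
from plant import imaging
p=imaging.snapshot("side")
cv2.imwrite(f"pics/side5.png",cv2.resize(p["image"][180:330,250:450],None,fx=3.5,fy=3.5))
togo([.4633,-.1899,.0165],87)
# arc, relative to start tip (s=-.042, top h=.009)
for th in range(0,111,5):
    t=np.radians(th)
    if th<=72.6: s=55-97*np.cos(t)+16*np.sin(t); h=97*np.sin(t)+16*np.cos(t)
    else: s=55+16.8-102*np.cos(t); h=102*np.sin(t)
    print(th,round((s+42)/1000,4),round(-(h-9)/1000,4))
E
```

```text
clock: 7.0
tool_pos: [0.464, -0.1885, 0.0168]
eef_rot: [0.725, 0.689, 0.0, -0.0]
contact_force: [0.6, -0.3, -1.4]
opening: 0.171
clock 7.05 tcp [ 0.4638 -0.1897  0.0167] yaw 87.03 open 0.173 F [-1.2  -0.6  -0.86]
shift [-0.0002 -0.0005  0.0002] turn 0.03
0 0.0 -0.007
5 0.0018 -0.0154
10 0.0043 -0.0236
15 0.0074 -0.0316
20 0.0113 -0.0392
25 0.0159 -0.0465
30 0.021 -0.0534
35 0.0267 -0.0597
40 0.033 -0.0656
45 0.0397 -0.0709
50 0.0469 -0.0756
55 0.0545 -0.0796
60 0.0624 -0.083
65 0.0705 -0.0857
70 0.0789 -0.0876
75 0.0874 -0.0895
80 0.0961 -0.0915
85 0.1049 -0.0926
90 0.1138 -0.093
95 0.1227 -0.0926
100 0.1315 -0.0915
105 0.1402 -0.0895
110 0.1487 -0.0868
```

View pics/side5.png

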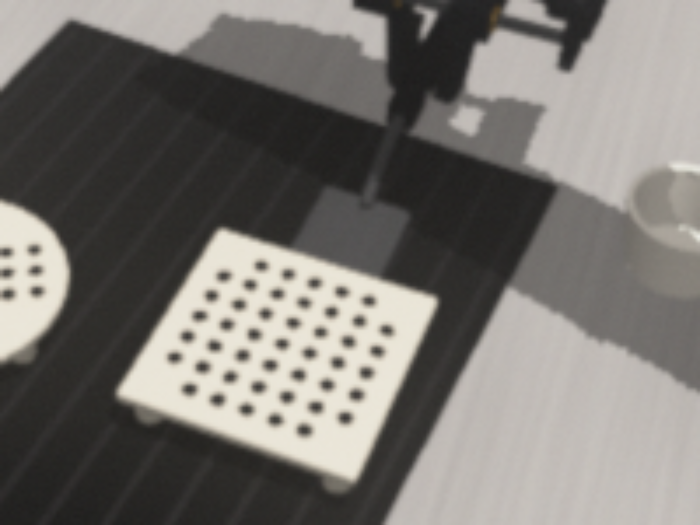

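The blade is under the plate edge (tip hidden at ~(335,265)) and the insert hasn't moved. Lifting to about 45°.

```bash
python3 -m creep '[[255,0,0,-0.007,0],[255,0.002,0,-0.015,0],[255,0.004,0,-0.024,0],[255,0.007,0,-0.032,0],[255,0.011,0,-0.039,0],[255,0.016,0,-0.0465,0],[255,0.021,0,-0.0535,0],[255,0.027,0,-0.06,0],[255,0.033,0,-0.0655,0],[255,0.033,0,-0.0655,0]]' 60
python3 - <<'E'
from h import *
from plant import imaging
for n in ("side","top"):
  p=imaging.snapshot(n)
  im=p["image"][180:330,250:450] if n=="side" else p["image"][180:330,170:370]
  cv2.imwrite(f"pics/{n}6.png",cv2.resize(im,None,fx=3.5,fy=3.5))
togo([.4633,-.1899,.0165],87)
E
```

```text
clock: 8.3
tool_pos: [0.4658, -0.1566, 0.0826]
eef_rot: [0.725, 0.688, 0.0, 0.0]
contact_force: [0.5, -0.3, -1.3]
opening: 0.169
clock 8.4 tcp [ 0.4654 -0.1574  0.0822] yaw 86.96 open 0.176 F [-0.86 -0.73 -1.15]
shift [-0.0326 -0.0004  0.0657] turn -0.04
```

View pics/side6.png

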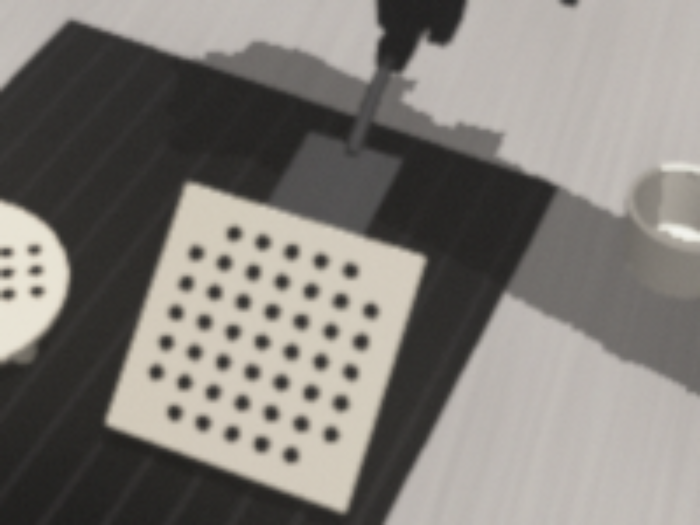

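View pics/top6.png

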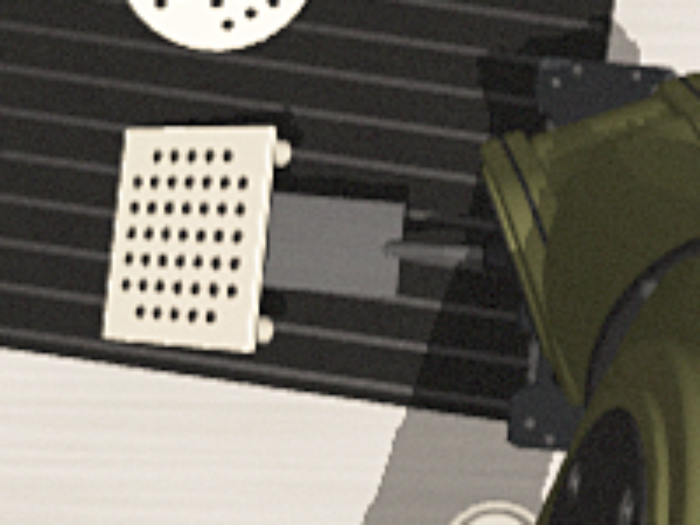

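The square is at about 40° (top width 159 vs 210 px), pivoting on its far feet without sliding. Continuing to about 80°.

```bash
python3 -m creep '[[255,0.0065,0,-0.0055,0],[255,0.014,0,-0.01,0],[255,0.0215,0,-0.014,0],[255,0.0295,0,-0.0175,0],[255,0.0375,0,-0.02,0],[255,0.046,0,-0.022,0],[255,0.0545,0,-0.024,0],[255,0.063,0,-0.026,0],[255,0.063,0,-0.026,0]]' 60
python3 - <<'E'
from h import *
from plant import imaging
for n in ("side","top"):
  p=imaging.snapshot(n)
  im=p["image"][180:330,250:450] if n=="side" else p["image"][180:330,170:370]
  cv2.imwrite(f"pics/{n}7.png",cv2.resize(im,None,fx=3.5,fy=3.5))
togo([.4633,-.1899,.0165],87)
E
```

```text
clock: 9.52
tool_pos: [0.469, -0.0934, 0.1084]
eef_rot: [0.725, 0.689, 0.0, -0.0]
contact_force: [-0.5, -0.6, -1.4]
opening: 0.176
clock 9.625 tcp [ 0.4687 -0.0946  0.1082] yaw 86.95 open 0.17 F [0.14 0.56 0.04]
shift [-0.0954 -0.0003  0.0917] turn -0.05
```

View pics/side7.png

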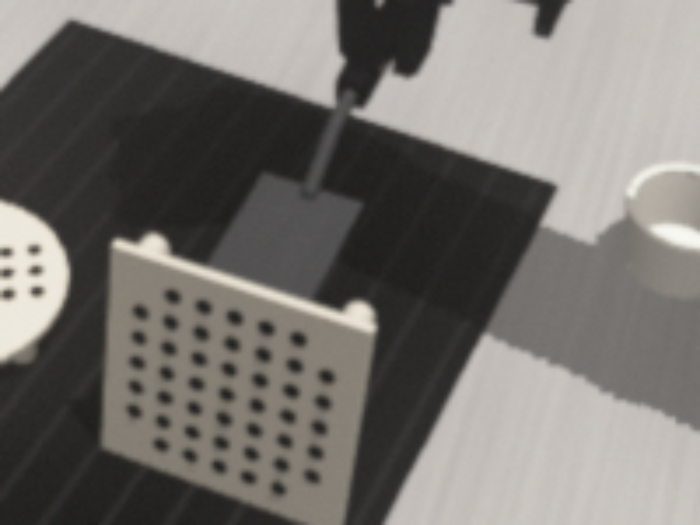

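View pics/top7.png

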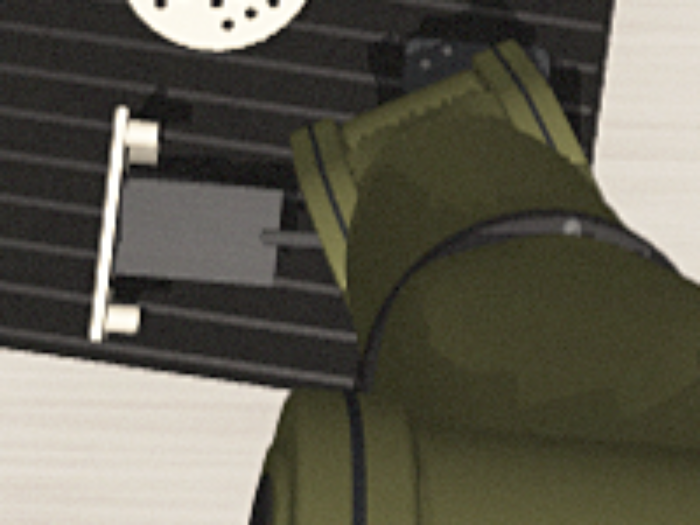

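It's nearly upright (seen edge-on in the top view at columns 95–125). I'll nudge it past vertical and back off.

```bash
python3 -m creep '[[255,0.009,0,-0.001,0],[255,0.018,0,-0.0015,0],[255,0.0265,0,-0.001,0],[255,0.0355,0,0,0],[255,0.044,0,0.001,0],[255,0.044,0,0.001,0],[255,0.03,0,0,0],[255,0,0,-0.005,0],[255,-0.04,0,-0.01,0],[255,-0.04,0,-0.01,0]]' 60
python3 - <<'E'
from h import *
from plant import imaging
for n in ("side","top"):
  p=imaging.snapshot(n)
  cv2.imwrite(f"pics/{n}8.png",p["image"])
togo([.4633,-.1899,.0165],87)
E
```

```text
clock: 10.88
tool_pos: [0.4653, -0.1403, 0.1183]
eef_rot: [0.729, 0.685, -0.002, 0.001]
contact_force: [0.6, 1.0, -0.8]
opening: 0.173
clock 10.975 tcp [ 0.4663 -0.1357  0.1182] yaw 86.79 open 0.171 F [ 0.87  0.83 -1.55]
shift [-0.0542  0.      0.1018] turn -0.21
```

View pics/side8.png

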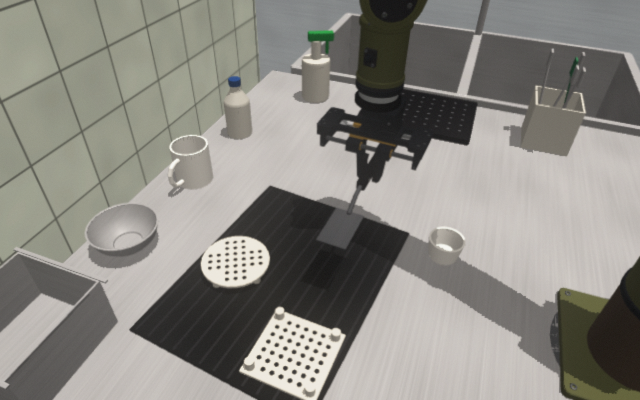

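View pics/top8.png

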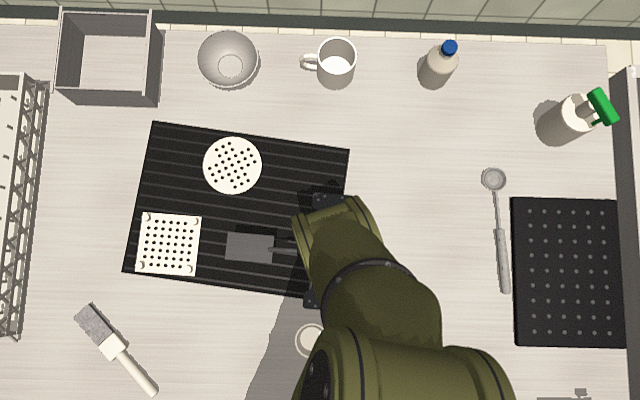

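The square now lies feet up on the mat (top: centre ~168,244), the round one is unmoved, and the turner is clear. Returning the turner to its original place.

```bash
python3 -m creep '[[255,-0.05,0,0,0],[255,-0.1,0,0,0],[255,-0.1,0,0,0]]' 60;  python3 - <<'E'
from h import *
togo([.517,-.348,.1],5.6)
E
```

```text
clock: 11.35
tool_pos: [0.4601, -0.2387, 0.1178]
eef_rot: [0.728, 0.685, -0.001, 0.001]
contact_force: [-0.6, 0.8, -0.1]
opening: 0.171
clock 11.35 tcp [ 0.4601 -0.2387  0.1178] yaw 86.55 open 0.171 F [-0.61  0.82 -0.09]
shift [-0.1057  0.0634  0.018 ] turn 80.95
```

```bash
python3 -m creep '[[255,-0.012,0.007,0,9],[255,-0.024,0.014,0,18],[255,-0.036,0.021,0,27],[255,-0.048,0.028,0,36],[255,-0.06,0.035,0,45],[255,-0.072,0.042,0,54],[255,-0.084,0.049,0,63],[255,-0.096,0.056,0,72],[255,-0.106,0.063,0,81],[255,-0.106,0.063,0.018,81]]' 60; python3 -m creep '[[255,0,0,0,0],[255,0,0,0.03,0],[255,0,0,0.05,0],[255,0,0,0.05,0]]' 60; python3 - <<'E'
from h import *
from plant import imaging
togo([.517,-.348,.0075],5.6)
p=imaging.snapshot("side");cv2.imwrite("pics/s9.png",cv2.resize(p["image"][80:220,240:480],None,fx=3,fy=3))
E
```

```text
clock: 12.6
tool_pos: [0.5206, -0.3427, 0.1005]
eef_rot: [0.999, 0.054, 0.001, 0.001]
contact_force: [-0.1, 0.7, -1.5]
opening: 0.174
clock: 13.1
tool_pos: [0.5172, -0.342, 0.0485]
eef_rot: [0.999, 0.053, -0.002, -0.001]
contact_force: [0.6, 0.7, -1.2]
opening: 0.174
clock 13.1 tcp [ 0.5172 -0.342   0.0485] yaw 6.03 open 0.174 F [ 0.63  0.73 -1.15]
shift [-0.0007  0.006   0.0409] turn 0.43
```

View pics/s9.png

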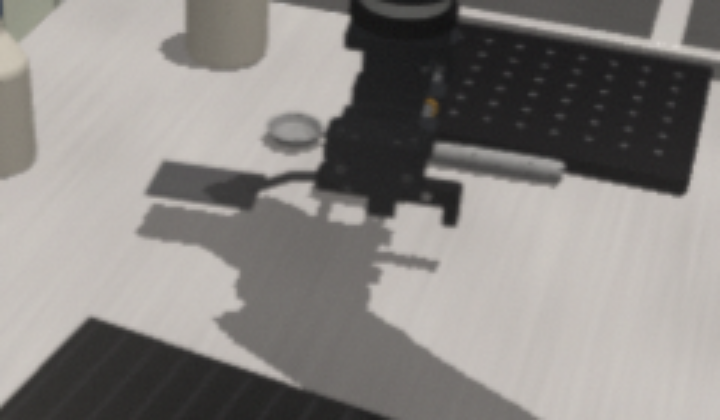

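The turner is still held level, ~45 mm over the free table. Lowering slowly, releasing, and rising.

```bash
python3 -m creep '[[255,0,0,0.02,0],[255,0,0,0.032,0],[255,0,0,0.037,0],[255,0,0,0.0405,0],[255,0,0,0.0405,0],[255,0,0,0.0405,0]]' 30; python3 -m creep '[[0,0,0,0,0],[0,0,0,0,0],[0,0,0,0,0],[0,0,0,0,0],[0,0,0,0,0],[0,0,0,0,0],[0,0,0,-0.02,0],[0,0,0,-0.06,0],[0,0,0,-0.12,0],[0,0,0,-0.12,0]]'; python3 - <<'E'
from h import *
from plant import imaging
togo([.517,-.348,.0075],5.6)
for n in ("side","top"):
  p=imaging.snapshot(n)
  cv2.imwrite(f"pics/{n}10.png",p["image"])
E
```

```text
clock: 13.9
tool_pos: [0.5189, -0.3436, 0.0101]
eef_rot: [0.999, 0.052, 0.0, 0.0]
contact_force: [-0.9, 0.5, -0.3]
opening: 0.175
clock: 15.15
tool_pos: [0.5219, -0.3456, 0.1359]
eef_rot: [0.999, 0.052, 0.005, 0.003]
contact_force: [-0.3, 0.1, -0.3]
opening: 0.998
clock 15.15 tcp [ 0.5219 -0.3456  0.1359] yaw 5.92 open 0.998 F [-0.29  0.09 -0.31]
shift [-0.0062  0.001   0.1284] turn 0.32
```

View pics/side10.png

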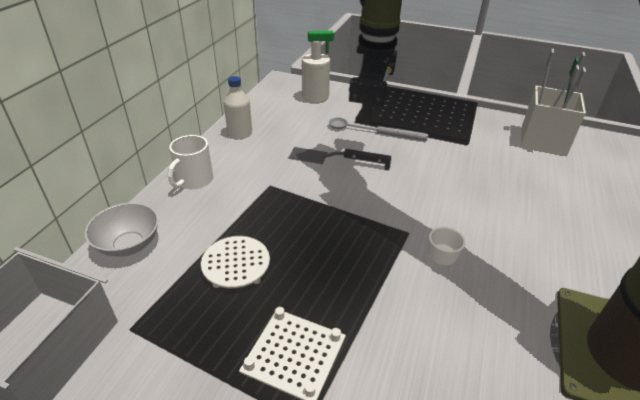

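View pics/top10.png

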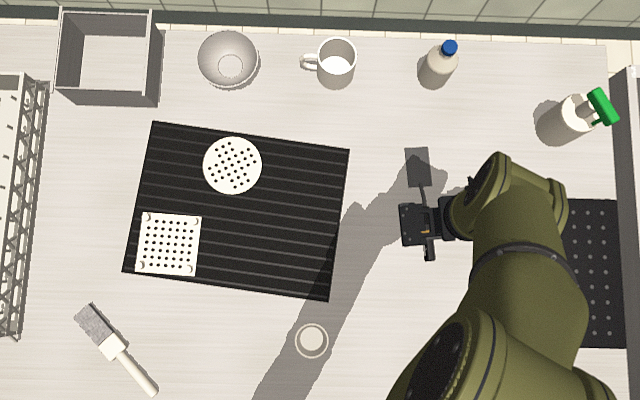

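Turner flat back in its place (side: 345,155), square feet up inside the mat, round unmoved. Handing in.

```bash
python3 -m creep '[[0,0,0,0,0],[0,0,0,0,0],[0,0,0,0,0]]'; python3 - <<'E'
from h import *
from plant import imaging,r
p=imaging.snapshot("top")
m=at(p,168,244,.01)[:2]-np.array([.5582,.0441]); a=np.radians(83.33-90)
print("square in mat",np.array([[np.cos(a),np.sin(a)],[-np.sin(a),np.cos(a)]])@m)
for o in("round_insert","turner","square_insert"): print(o,imaging.boxes_of(p,o)[:1])
print(r.finish_job())
E
```

```text
clock: 15.62
tool_pos: [0.5182, -0.3431, 0.1288]
eef_rot: [0.999, 0.052, -0.001, -0.0]
contact_force: [0.9, 1.2, 0.3]
opening: 1.005
square in mat [-0.09184374  0.12530921]
round_insert [{'rect': [203.8, 134.5, 262.6, 193.5], 'score': 0.8}]
turner [{'rect': [405.9, 146.5, 436.7, 260.2], 'score': 0.94}]
square_insert [{'rect': [131.4, 212.8, 201.3, 273.3], 'score': 0.67}]
the job is handed in; nothing more can be done
None
```

I picked up the turner, slid its blade under the square insert from the −y side, and tipped it over its far feet. I then laid the turner back where it had been and handed the job in at about 15.7 s of the 54 s allowed.

- **Square insert:** the last pictures show it lying feet up and flat on the mat, with its centre at about (−0.09, 0.125) m in the mat frame. That is inside the limits of ±0.16 and ±0.21 m.
- **Turner:** it lies flat, blade down, well clear of both inserts. Its detected box is within about 2 pixels of where it was at the start.
- **Round insert:** its box edges moved by 3 pixels at most between the first and last picture, which I take as detector noise. It looks untouched.
- **Robot contact:** the pictures showed no part of the robot near the square insert, and the wrist force readings I took stayed under about 2 N.

No check failed or disagreed. The hand-in reports no verdict, so the result itself is unconfirmed.

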